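Unload and lift the contact probe off a sample disc

TASK

The measurement is finished: take the probe off the sample disc. First throw the upright ball-ended load lever into the one notch of its quadrant and leave its rod standing in the middle of that gap; then raise the lift lever on the head all the way up to its stop and let go. Leave the disc lying on the stage and the other things on the bench where they are.

Things in the scene. Friction and masses are not known exactly. Their poses are not given: they have to be found in the camera images.
- station: Contact-probe station, fixed: grey base plate 170 (x) by 320 (y) by 15 mm, centred at y = +40 mm; brass column at y = +10 mm; brass head 70 mm (x), y = -90 to +45 mm, 150 to 210 mm high. Origin on the bench below the head; z up. The load lever in its quadrant stands at the +y end; the lift lever sticks out of the head along -y.
- lift_lever (a joint): Lift lever on the head's -y end, stiff (about 2 to 3 N at the knob), stays where it is left. rad: 0 = lowest, 0.52 below level (probe down at the disc, 0.6 to 2 mm over its top); grows as the knob rises; upper stop at 1.15, 0.63 above level. Its hinge is along the station's x through point lift_pivot.
- lift_knob (a point): Centre of the lift lever's white barrel knob, a cylinder 18 mm across and 24 mm long, lying along the station's x (flat ends at x = +-12 mm); 110 mm from lift_pivot on a 10 mm round steel rod.
- lift_pivot (a point): Centre of the lift lever's hinge, at (0, -100, 160) mm in the station frame, in a steel fork on the end of the head.
- load_lever (a joint): Load lever, stays where it is left (about 1 N at the ball). rad: 0 = leaning 0.72 rad from upright towards the station's -x, grows as it swings towards +x, upright at 0.72, in the middle of the notch at 1.00, far stop at 1.44. Its hinge is along the station's y through point load_pivot.
- load_knob (a point): Centre of the load lever's white ball, 27 mm across, 105 mm from load_pivot on an 8 mm steel rod.
- load_pivot (a point): Centre of the load lever's hinge, at (0, 145, 45) mm in the station frame, in a black block, between two upright aluminium quadrant plates (fans of 58 mm radius, 5 mm thick, 21 mm clear between them, 31 mm over both).
- notch (a point): Middle of the one notch in the rims of both quadrant plates, 50 mm from load_pivot, 0.28 rad from upright towards the station's +x; the notch is about 20 mm wide and 16 mm deep. The lever is in the notch when its rod passes through this point.
- disc: Loose sample disc, aluminium, 40 mm across, 6 mm thick, lying on the round steel stage (56 mm across, top 40 mm above the bench) under the probe, at (0, -62) mm in the station frame. Origin at the centre of its underside.
- probe_tip (a point): Lower tip of the steel probe (23 mm across) that slides upright through the head above the disc; the lift lever raises it by up to 26 mm.
- beaker: Glass beaker, 84 mm across, 100 mm high, bystander. Origin under its centre.
- tube_rack: Yellow tube rack, 70 by 150 mm, 90 mm high with tubes, bystander. Origin under its centre.
- pipette: Pipette lying on the bench, about 250 mm long, 26 mm thick, along its own x, bystander. Origin below its handle's middle.
- stage_top (a point): Centre of the top of the round steel stage, at (0, -62, 40) mm in the station frame; the disc lies on it.

How it is judged:
On the way, in this order (a step that is already met when the one before it is completed fails the run):
1. the load lever stands in the notch (value of joint load_lever between 0.88 and 1.12 rad and value of joint lift_lever below 0.4 rad), for 0.3 s.
2. with the load lever in the notch, the lift lever is raised to its stop (value of joint load_lever between 0.88 and 1.12 rad and value of joint lift_lever above 1 rad), for 0.2 s.
At the end, for the whole second after the job is handed in: Load lever within 0.12 rad of the middle of the notch (joint 0.88 to 1.12), lift lever raised above 1.0 rad (stop at 1.15) so that the probe tip is more than 20 mm above the disc's underside, the disc at rest on the stage within 12 mm of its centre, nothing held (all of step 2 and z of probe_tip in the frame of disc above 0.02 m and horizontal distance between disc and stage_top below 0.012 m and z of disc in the frame of station above 0.037 m and linear speed of disc below 0.02 m/s); the robot touches nothing.
It fails at once if the lift lever is raised while the load lever is not in the notch (value of joint lift_lever above 0.5 rad and not (value of joint load_lever between 0.88 and 1.12 rad)).
It fails at once if a bystander is pushed more than 20 mm (distance of any of beaker, tube_rack, pipette from where it was at the start of the episode above 0.02 m).
It also fails if it takes over 51 s, if anything falls off the work surface, if the arm or the gripper's body presses on something with over 40 N, if the wrist force passes 120 N, or if a joint passes its speed limit or range.

ROBOT

A 7-joint arm with a two-finger parallel gripper is mounted at the origin on the work surface. World frame = base frame: x ahead of the robot, y to its left, z up, the work surface at z = 0. Lengths are in m, angles in rad, forces in N, time in s.
With the tool pointing down it reaches from about 0.4 to 0.925 m from the base axis. Payload 4.1 kg.
Tool frame: the origin (TCP) lies midway between the tips of the shut fingers; the grasp point (between the pads) lies 19 mm behind it; z points along the fingers, y is the line along which they close (so a half turn about z gives the same grasp; the last joint's range is limited). The gripper opens to 85 mm and grips with 20 to 120 N. Pads are 22 mm wide; open, the fingers measure 114 mm over their backs; the gripper's body (76 mm by 85 mm) begins 54 mm behind the grasp point. The pads swing forward as they close: fully open they stand 13 mm farther back than shut.
Start: joints at [-1.304, 0.398, 0.045, 1.537, -0.019, 1.207, -0.051], TCP at [0.232, 0.607, 0.231] pointing down, gripper open.
Joint ranges: [-2.82, 2.82], [-0.49, 2.23], [-1.37, 1.46], [0, 2.46], [-1.36, 4.5], [0.23, 2], [-2.94, 2.94]. Speed limits (rad/s): [2.57, 2.57, 3.14, 3.14, 3.14, 3.14, 3.14].

INTERFACE

Orientations are given as a rotation vector (axis times angle).
In Python, from cell import read_state, cams, robot gives the robot as it stands.
- The arm moves only by the tool arm_command, never from a script. Its argument "commands" is a list of rows, each an object with "slide": the shift along the tool's x, y, z normalised to -1 to 1, where 1 is 200 mm, a list of three; "delta_rot": the turn, a rotation vector about the tool's x, y, z normalised to -1 to 1, where 1 is 0.1 rad, a list of three; "jaw": the opening, from -1 (shut) to 1 (fully open). In form: [{"slide": [tx, ty, tz], "delta_rot": [wx, wy, wz], "jaw": jaw}, ...]. A call has 1 to 12 rows; each row shifts and turns the commanded pose from where the row before left it, along the tool's axes as they then stand; what a row does not reach is not made up. A row lasts 1/12 s, in which the tool goes at most 41.7 mm and 7.16 degrees, less where a joint would pass 70% of its speed; a pose out of reach is approached as far as the arm can. A call with a number of a shift or a turn outside -1 to 1 is refused whole. A call with a gripper value outside its range is refused whole. The fingers move at their own pace and stop on an object; "newtons" is the grip in N (left out, the last holds). Time passes only in rows, so rows that do not move let the fingers close. It gives the time, the measured TCP pose, the force, the opening and the grip force at its end, in the units of the state.
- read_state(): the state, without advancing time (a new reading comes with each control period).
- cams.camera(name): name is "scene" or "top"; returns the picture (384x512x3 uint8, red, green, blue); there is no depth.
- cams.camera_params(name): a dict with "fx", "fy", "cx", "cy" (pixels), "camera_from_world" (4x4, takes a point from world to camera coordinates). Camera axes: x right, y down, z forward; pixel columns grow to the right and rows downward; lengths in m; the calibration is good to about 2 mm. A picture is of the moment at which its call begins. camera_params takes no time and is no camera call.
- robot.close_job(): hands the job in; it is judged then, once.
The state is a dict: "time": time; "joint_pos": joint angles; "qd": joint speeds; "tau": joint torques, N m; "tcp_pos": TCP position; "tcp_rot": TCP orientation; "contact_force": force on the tool from outside, world axes, zero at the start; "moment": the same for the moment, N m; "opening": finger opening in m; "gripper_force": force on a finger pad.
Only numpy, scipy, OpenCV 4.12 (cv2) and the standard library are available. Lean on these libraries where they do the work, as an engineer would, in place of code of your own. Each camera call takes 0.05 s, during which the arm holds its last target. There are 200 camera calls.

## Working session

There is one attempt and no reset: what is moved stays moved. The work goes in short steps, Python scripts to look and compute and a tool call to move; the robot and the scene stay as the last step left them, time stands still between calls to the robot, and variables do not carry over. Pictures are saved under pics/ and viewed, at most 10 in all, crops included, and the job is handed in when it is done.

Besides the shell and the picture viewer there is one more tool, called after "Call:" as name(argument=value, ...) on one line, values as JSON. arm_command: Moves the arm, as the interface text tells. Its arguments: {"type":"object","properties":{"commands":{"type":"array"},"newtons":{"type":"number"}},"required":["commands"]}

```bash
mkdir -p pics; ls
python3 - <<'E'
from cell import read_state,cams,robot
import cv2,numpy as np
for n in("scene","top"):
    im=cams.camera(n); np.save(f"pics/{n}0.npy",im)
    cv2.imwrite(f"pics/{n}0.png",cv2.resize(im[:,:,::-1],None,fx=1.5,fy=1.5,interpolation=cv2.INTER_CUBIC))
    p=cams.camera_params(n);print(n,p)
s=read_state();print(s)
E
```

```text
pics
scene {'fx': 440.4583903801046, 'fy': 440.4583903801046, 'cx': 251.0891662558296, 'cy': 196.14893044448218, 'camera_from_world': array([[ 0.31138819,  0.95027854, -0.00284389, -0.193323  ],
       [ 0.71230587, -0.2353879 , -0.66122075, -0.31423973],
       [-0.62901331,  0.20387061, -0.750186  ,  1.72335498],
       [ 0.        ,  0.        ,  0.        ,  1.        ]])}
top {'fx': 419.1519797352412, 'fy': 419.1519797352412, 'cx': 254.68703848898244, 'cy': 191.67241739203493, 'camera_from_world': array([[ 0.01488523, -0.99968393, -0.02026013,  0.0091745 ],
       [-0.9969815 , -0.01329474, -0.07649271,  0.60589128],
       [ 0.07619918,  0.02133759, -0.99686428,  1.31510338],
       [ 0.        ,  0.        ,  0.        ,  1.        ]])}
{'time': 0.1, 'joint_pos': array([-1.30401141,  0.39909455,  0.04505041,  1.53773645, -0.01870479,
        1.20689834, -0.05069039]), 'qd': array([-0.00022314, -0.00454615, -0.0014366 , -0.00354609, -0.00091966,
        0.00148504, -0.00094016]), 'tau': array([ 3.89181063e-03, -4.76260328e+01,  1.37052286e+00, -2.54951620e+01,
        1.20852428e-02,  4.94893800e-03, -2.06784073e-06]), 'tcp_pos': array([0.23227623, 0.60648253, 0.23039062]), 'tcp_rot': array([-5.71174637e-01, -3.08903537e+00,  2.67654847e-03]), 'contact_force': array([-0.07416873, -0.03297294,  0.12722405]), 'moment': array([-0.00290672, -0.03201954,  0.00956871]), 'gripper_force': 0.0, 'opening': 0.08540313131499655}
```

View pics/scene0.png

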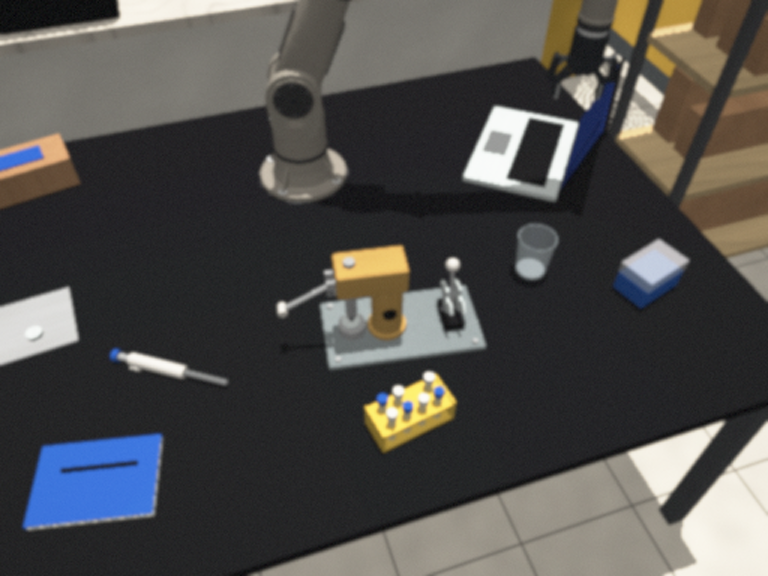

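View pics/top0.png

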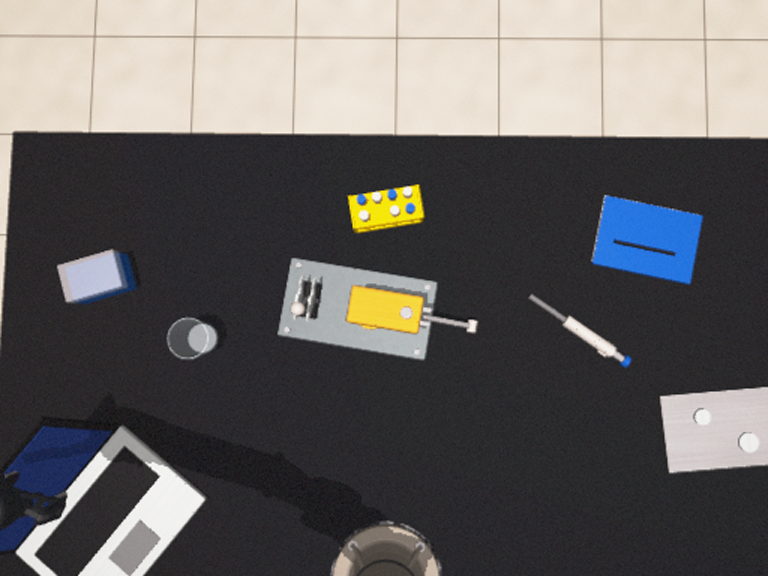

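The scene view shows the station mid-bench, with the load ball at (453,264) and the lift knob at (282,310). In the top view the ball is at (298,309), the knob at (472,325) and the plate corners at about (292,259), (437,282), (426,359) and (278,335). All of these are in pixels of the 1.5x pictures. Next I measure them.

```bash
cat > h.py <<'E'
import numpy as np,cv2
from cell import read_state,cams,robot
from scipy.spatial.transform import Rotation as R
P={n:cams.camera_params(n) for n in("scene","top")}
def ray(n,uv):
    p=P[n];T=p["camera_from_world"];d=np.array([(uv[0]-p["cx"])/p["fx"],(uv[1]-p["cy"])/p["fy"],1])
    Rm=T[:3,:3];return -Rm.T@T[:3,3],Rm.T@d
def onz(n,uv,z):
    o,d=ray(n,uv);return o+d*(z-o[2])/d[2]
def tri(a,b):
    (o1,d1),(o2,d2)=ray("scene",a),ray("top",b)
    s=np.linalg.lstsq(np.c_[d1,-d2],o2-o1,rcond=None)[0]
    p,q=o1+d1*s[0],o2+d2*s[1];return (p+q)/2,np.linalg.norm(p-q)
def proj(n,X):
    p=P[n];c=p["camera_from_world"]@np.r_[X,1];return np.array([p["fx"]*c[0]/c[2]+p["cx"],p["fy"]*c[1]/c[2]+p["cy"]])
def white(im,c,r=9,t=170):
    """centroid of bright, unsaturated blob near c"""
    c=np.array(c);x0,y0=(c-r).astype(int);w=im[y0:y0+2*r+1,x0:x0+2*r+1].astype(int)
    m=((w.min(2)>t)&(w.max(2)-w.min(2)<40)).astype(np.uint8)
    k,l,st,ce=cv2.connectedComponentsWithStats(m)
    i=1+np.argmax(st[1:,4]);return ce[i]+[x0,y0],st[i]
E
python3 - <<'E'
from h import *
s,t=np.load("pics/scene0.npy"),np.load("pics/top0.npy")
hsv=cv2.cvtColor(t,cv2.COLOR_RGB2HSV)
m=((hsv[...,2]>85)).astype(np.uint8);m[:165]=0;m[245:]=0;m[:,:180]=0;m[:,300:]=0
m=cv2.morphologyEx(m,cv2.MORPH_OPEN,np.ones((13,13)));m=cv2.morphologyEx(m,cv2.MORPH_CLOSE,np.ones((5,5)))
c=max(cv2.findContours(m,0,2)[0],key=cv2.contourArea)
r=cv2.minAreaRect(c);b=cv2.boxPoints(r);print(b)
w=np.array([onz("top",x,.015)[:2] for x in b]);print(w,w.mean(0),np.linalg.norm(np.diff(w,axis=0),axis=1))
for nm,a,bb in(("ball",(302,176),(199,206)),("knob",(188,206.5),(315,217))):
    for th in(140,170):
        A,sa=white(s,a,t=th);B,sb=white(t,bb,t=th);print(nm,A,sa,B,sb,*tri(A,B))
C=[onz("scene",np.array(x)/1.5,.015)[:2] for x in((320,303),(472,288),(486,350),(328,366))];print("scene corners",np.array(C),np.mean(C,0))
Ct=[onz("top",np.array(x)/1.5,.015)[:2] for x in((292,259),(437,282),(426,359),(278,335))];print("top",np.array(Ct),np.mean(Ct,0))
E
```

```text
[[184.56755 223.5946 ]
 [193.3243  171.05408]
 [291.7567  187.45947]
 [283.      240.     ]]
[[ 0.50073353  0.24114491]
 [ 0.6705744   0.21741923]
 [ 0.62148352 -0.10089307]
 [ 0.45339675 -0.07445321]] [0.56154705 0.07080447] [0.17149002 0.32207551 0.17015354]
ball [301.45283019 175.20754717] [ 5  5  8  8 53] [197.14942529 206.77011494] [  0   0  19  19 261] [0.5500726  0.18087629 0.14676631] 0.0006199797978178268
ball [301.53488372 174.93023256] [ 5  5  8  7 43] [196.87804878 204.84146341] [ 2  0 10 17 82] [0.55503006 0.17968734 0.15337038] 0.0028296022123887508
knob [189.53125  204.046875] [ 6  3 13  9 64] [312.6557377  216.57377049] [ 0  5 12  9 61] [ 0.52729916 -0.15651083  0.11395601] 0.00017699343578916356
knob [187.76315789 204.68421053] [ 6  5  8  7 38] [312.97916667 216.47916667] [ 0  5 12  8 48] [ 0.52716953 -0.159739    0.11215981] 0.004026181386349907
scene corners [[ 0.45709801 -0.07345206]
 [ 0.51922197  0.25158822]
 [ 0.68198843  0.21101618]
 [ 0.62032648 -0.10059556]] [0.56965872 0.0721392 ]
top [[ 0.66537966  0.21292773]
 [ 0.61972448 -0.0995507 ]
 [ 0.4555545  -0.07760938]
 [ 0.50160491  0.23870501]] [0.56056589 0.06861816]
```

The plate measures 171 x 322 mm, which matches the text, so the station pose is good: yaw about -0.15, origin about (0.556, 0.031). Next I work out the joint angles and targets and check the beaker's clearance.

```bash
cat >> h.py <<'E'
yaw=-np.arctan2(.0483,.317)
X=np.array([np.cos(yaw),np.sin(yaw),0]);Y=np.array([-np.sin(yaw),np.cos(yaw),0]);Z=np.array([0,0,1.])
O=np.r_[.5615-.04*Y[0],.0708-.04*Y[1],0]
def W(p): return O+p[0]*X+p[1]*Y+p[2]*Z
def ball(q): a=q-.72;return W([.105*np.sin(a),.145,.045+.105*np.cos(a)])
def knob(q): a=q-.52;return W([0,-.1-.11*np.cos(a),.16+.11*np.sin(a)])
def toS(p): d=np.array(p)-O;return np.array([d@X,d@Y,d[2]])
def go(target,yw=None):
    """remaining move in tool axes (mm) and yaw error for tool y along yw"""
    s=read_state();M=R.from_rotvec(s["tcp_rot"]).as_matrix()
    out=M.T@(np.array(target)-s["tcp_pos"])
    print("tool mm",np.round(out*1e3,1),"slide",np.round(out*5,3),"tcpS",np.round(toS(s["tcp_pos"])*1e3,1),"t",s["time"])
    if yw is not None:
        y=np.array(yw);y=y*np.sign(y@M[:,1]);z=-Z;D=np.c_[np.cross(y,z),y,z];print("rotvec tool",np.round(R.from_matrix(M.T@D).as_rotvec(),4))
E
python3 - <<'E'
from h import *
from scipy.optimize import least_squares as ls
for f,a,b in((ball,(301.5,175),(197.9,205.5)),(knob,(188,205.3),(313.6,216.6))):
    for n,uv in(("scene",a),("top",b)):
        r=ls(lambda q:proj(n,f(q[0]))-uv,[.4]);print(f.__name__,n,r.x,r.fun)
    print(toS(tri(a,b)[0]))
print("beaker",onz("top",(185/1.5,339/1.5),.1),toS(onz("top",(185/1.5,339/1.5),.1)), toS(onz("scene",(537/1.5,240/1.5),.1)))
print(proj("top",[.232,.607,.23])*1.5)
go(ball(.45)+[0,0,.204],Y)
E
```

```text
ball scene [0.44779354] [-0.67905426  0.34487108]
ball top [0.49104353] [0.28072098 0.03916541]
[-0.02389975  0.14528829  0.15191204]
knob scene [0.01487858] [-0.44810428  0.51904629]
knob top [-0.0255391] [-0.04707043  0.40366325]
[ 0.00090922 -0.1939523   0.10970762]
beaker [0.4909539  0.40993775 0.1       ] [-0.12082469  0.3646422   0.1       ] [-0.10712228  0.3564899   0.1       ]
[ 44.7956359 484.0065252]
tool mm [-449.3 -286.1 -119.3] slide [-2.247 -1.431 -0.596] tcpS [-406.2  520.   230.4] t 0.1
rotvec tool [-1.700e-03 -1.000e-04 -2.145e-01]
```

Call:
arm_command(commands=[{"slide": [0,0,-0.15],"delta_rot": [0,0,-0.7],"jaw": 1},{"slide": [0,0,-0.2],"delta_rot": [0,0,-0.7],"jaw": 1},{"slide": [0,0,-0.2],"delta_rot": [0,0,-0.75],"jaw": 1},{"slide": [0,0,0],"delta_rot": [0,0,0],"jaw": 1},{"slide": [0,0,0],"delta_rot": [0,0,0],"jaw": 1}], newtons=20)

```text
time: 0.52
tcp_pos: [0.233, 0.6082, 0.3444]
tcp_rot: [0.237, 3.131, 0.009]
contact_force: [0.5, -0.4, -1.1]
opening: 0.0858
gripper_force: 0.0
```

```bash
python3 -c "
from h import *
go(ball(.46)+[0,0,.204],Y); print(ball(.46))"
```

```text
tool mm [-378.7 -376.8   -8. ] slide [-1.894 -1.884 -0.04 ] tcpS [-405.7  521.8  344.4] t 0.5167
rotvec tool [0.0059 0.0009 0.0001]
[0.55063041 0.17866797 0.14647095]
```

Call:
arm_command(commands=[{"slide": [-0.08,-0.08,0],"delta_rot": [0,0,0],"jaw": 1},{"slide": [-0.12,-0.12,0],"delta_rot": [0,0,0],"jaw": 1},{"slide": [-0.12,-0.12,0],"delta_rot": [0,0,0],"jaw": 1},{"slide": [-0.12,-0.12,0],"delta_rot": [0,0,0],"jaw": 1},{"slide": [-0.12,-0.12,0],"delta_rot": [0,0,0],"jaw": 1},{"slide": [-0.12,-0.12,0],"delta_rot": [0,0,0],"jaw": 1},{"slide": [-0.12,-0.12,0],"delta_rot": [0,0,0],"jaw": 1},{"slide": [-0.12,-0.12,0],"delta_rot": [0,0,0],"jaw": 1},{"slide": [-0.12,-0.12,0],"delta_rot": [0,0,0],"jaw": 1},{"slide": [-0.12,-0.12,0],"delta_rot": [0,0,0],"jaw": 1},{"slide": [-0.12,-0.12,0],"delta_rot": [0,0,0],"jaw": 1},{"slide": [-0.1,-0.1,0],"delta_rot": [0,0,0],"jaw": 1}])

```text
time: 1.52
tcp_pos: [0.4646, 0.2895, 0.3396]
tcp_rot: [-0.24, -3.131, 0.004]
contact_force: [0.7, 0.3, -0.1]
opening: 0.0854
gripper_force: 0.0
```

Call:
arm_command(commands=[{"slide": [-0.1,-0.1,0],"delta_rot": [0,0,0],"jaw": 1},{"slide": [-0.1,-0.1,0],"delta_rot": [0,0,0],"jaw": 1},{"slide": [-0.1,-0.1,0],"delta_rot": [0,0,0],"jaw": 1},{"slide": [-0.08,-0.08,0],"delta_rot": [0,0,0],"jaw": 1},{"slide": [-0.05,-0.05,0],"delta_rot": [0,0,0],"jaw": 1},{"slide": [0,0,0],"delta_rot": [0,0,0],"jaw": 1},{"slide": [0,0,0],"delta_rot": [0,0,0],"jaw": 1},{"slide": [0,0,0],"delta_rot": [0,0,0],"jaw": 1}])

```text
time: 2.18
tcp_pos: [0.5348, 0.1962, 0.3402]
tcp_rot: [-0.234, -3.131, -0.0]
contact_force: [0.3, 0.4, -0.5]
opening: 0.0855
gripper_force: 0.0
```

```bash
python3 -c "
from h import *
go(ball(.46)+[0,0,.06],Y)"
```

```text
tool mm [-18.5 -15.  133.7] slide [-0.093 -0.075  0.669] tcpS [-45.3 159.9 340.2] t 2.1833
rotvec tool [-0.0001 -0.0023  0.0022]
```

Call:
arm_command(commands=[{"slide": [-0.045,-0.035,0.1],"delta_rot": [0,0,0],"jaw": 1},{"slide": [-0.048,-0.04,0.15],"delta_rot": [0,0,0],"jaw": 1},{"slide": [0,0,0.18],"delta_rot": [0,0,0],"jaw": 0.6},{"slide": [0,0,0.14],"delta_rot": [0,0,0],"jaw": 0.4},{"slide": [0,0,0.1],"delta_rot": [0,0,0],"jaw": 0.4},{"slide": [0,0,0],"delta_rot": [0,0,0],"jaw": 0.4},{"slide": [0,0,0],"delta_rot": [0,0,0],"jaw": 0.4}])

```text
time: 2.77
tcp_pos: [0.5508, 0.1786, 0.2065]
tcp_rot: [-0.232, -3.131, 0.001]
contact_force: [0.5, -0.1, 0.1]
opening: 0.0597
gripper_force: 0.0
```

Run:
```python
from h import *
go(ball(.46)+[0,0,-.021],Y)
im=np.hstack([cv2.resize(cams.camera("scene")[110:250,180:340],None,fx=2.5,fy=2.5),cv2.resize(cams.camera("top")[130:270,140:300],None,fx=2.5,fy=2.5)])
cv2.imwrite("pics/a.png",im[:,:,::-1])
```

```text
tool mm [ 0.   0.  81.1] slide [0.    0.    0.405] tcpS [-26.8 145.  206.5] t 2.7667
rotvec tool [-0.0007 -0.0024  0.003 ]
```

View pics/a.png

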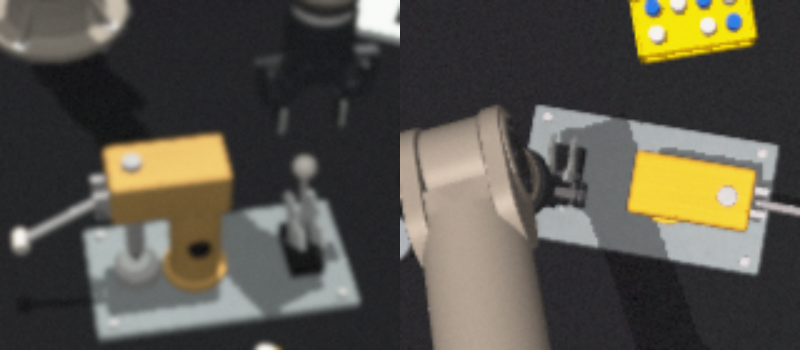

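The left half (scene) shows the open fingers, tips at about (283,130) and (343,125), straddling the ball at (305,167). The top view has the arm over the quadrant. I'll descend and close.

Call:
arm_command(commands=[{"slide": [0,0,0.1],"delta_rot": [0,0,0],"jaw": 0.4},{"slide": [0,0,0.13],"delta_rot": [0,0,0],"jaw": 0.4},{"slide": [0,0,0.12],"delta_rot": [0,0,0],"jaw": 0.4},{"slide": [0,0,0.05],"delta_rot": [0,0,0],"jaw": 0.4},{"slide": [0,0,0],"delta_rot": [0,0,0],"jaw": 0.2},{"slide": [0,0,0],"delta_rot": [0,0,0],"jaw": -0.1},{"slide": [0,0,0],"delta_rot": [0,0,0],"jaw": -0.3},{"slide": [0,0,0],"delta_rot": [0,0,0],"jaw": -0.5},{"slide": [0,0,0],"delta_rot": [0,0,0],"jaw": -0.5},{"slide": [0,0,0],"delta_rot": [0,0,0],"jaw": -0.5}], newtons=20)

```text
time: 3.7
tcp_pos: [0.5536, 0.1771, 0.1296]
tcp_rot: [0.237, 3.129, 0.002]
contact_force: [-2.2, -0.9, 6.7]
opening: 0.0253
gripper_force: 19.6
```

```bash
python3 -c "
from h import *
go(ball(1.0)+[0,0,-.021],Y)"
```

```text
tool mm [-52.8   1.1   4.8] slide [-0.264  0.006  0.024] tcpS [-23.8 143.9 129.6] t 3.7
rotvec tool [0.0016 0.0031 0.    ]
```

The grip took a chord 25.3 mm wide with 6.7 N upward, so the pads sit slightly high on the ball. I'll reopen, lower a few mm and grip again.

Call:
arm_command(commands=[{"slide": [0,0,0],"delta_rot": [0,0,0],"jaw": 0},{"slide": [0,0,0],"delta_rot": [0,0,0],"jaw": 0},{"slide": [-0.015,0,0.03],"delta_rot": [0,0,0],"jaw": 0},{"slide": [0,0,0],"delta_rot": [0,0,0],"jaw": 0},{"slide": [0,0,0],"delta_rot": [0,0,0],"jaw": -0.3},{"slide": [0,0,0],"delta_rot": [0,0,0],"jaw": -0.5},{"slide": [0,0,0],"delta_rot": [0,0,0],"jaw": -0.5},{"slide": [0,0,0],"delta_rot": [0,0,0],"jaw": -0.5}], newtons=20)

```text
time: 4.37
tcp_pos: [0.5549, 0.1768, 0.1209]
tcp_rot: [-0.236, -3.132, 0.0]
contact_force: [0.9, 0.6, -3.2]
opening: 0.0256
gripper_force: 19.8
```

```bash
python3 -c "
from h import *
go(ball(1.0)+[0,0,-.021],Y)"
```

```text
tool mm [-51.5   1.1  -4. ] slide [-0.258  0.006 -0.02 ] tcpS [-22.5 143.8 120.9] t 4.3667
rotvec tool [-0.0001 -0.0004  0.0006]
```

Call:
arm_command(commands=[{"slide": [-0.02,0,-0.004],"delta_rot": [0,0,0],"jaw": -0.5},{"slide": [-0.03,0,-0.005],"delta_rot": [0,0,0],"jaw": -0.5},{"slide": [-0.03,0,-0.003],"delta_rot": [0,0,0],"jaw": -0.5},{"slide": [-0.03,0,0],"delta_rot": [0,0,0],"jaw": -0.5},{"slide": [-0.03,0,0],"delta_rot": [0,0,0],"jaw": -0.5},{"slide": [-0.03,0,0.002],"delta_rot": [0,0,0],"jaw": -0.5},{"slide": [-0.03,0,0.004],"delta_rot": [0,0,0],"jaw": -0.5},{"slide": [-0.03,0,0.006],"delta_rot": [0,0,0],"jaw": -0.5},{"slide": [-0.025,0,0.006],"delta_rot": [0,0,0],"jaw": -0.5},{"slide": [0,0,0],"delta_rot": [0,0,0],"jaw": -0.5},{"slide": [0,0,0],"delta_rot": [0,0,0],"jaw": -0.5}])

```text
time: 5.28
tcp_pos: [0.6068, 0.1688, 0.1203]
tcp_rot: [0.237, 3.13, 0.0]
contact_force: [0.9, 0.1, 0.8]
opening: 0.026
gripper_force: 20.0
```

Run:
```python
from h import *
go(ball(1.0)+[0,0,-.0266],Y)
im=np.hstack([cv2.resize(cams.camera("scene")[110:250,180:340],None,fx=2.5,fy=2.5),cv2.resize(cams.camera("top")[130:270,140:300],None,fx=2.5,fy=2.5)])
cv2.imwrite("pics/b.png",im[:,:,::-1])
```

```text
tool mm [1.  1.3 1. ] slide [0.005 0.006 0.005] tcpS [ 30.  143.7 120.3] t 5.2833
rotvec tool [0.0003 0.0022 0.0001]
```

View pics/b.png

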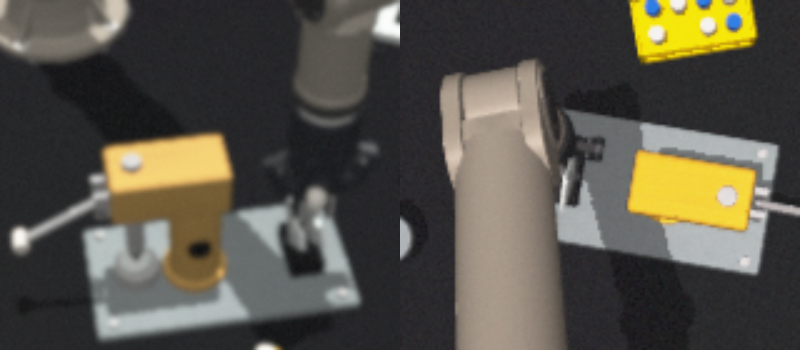

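The ball at (315,197) sits between the fingers and has moved with the tool, and station x is about +30 mm against 29 for the notch middle. I'll release and rise.

Call:
arm_command(commands=[{"slide": [0,0,0],"delta_rot": [0,0,0],"jaw": 0},{"slide": [0,0,0],"delta_rot": [0,0,0],"jaw": 0.4},{"slide": [0,0,0],"delta_rot": [0,0,0],"jaw": 0.4},{"slide": [0,0,-0.08],"delta_rot": [0,0,0],"jaw": 0.4},{"slide": [0,0,-0.15],"delta_rot": [0,0,0],"jaw": 0.4},{"slide": [0,0,-0.2],"delta_rot": [0,0,0],"jaw": 0.4},{"slide": [0,0,-0.2],"delta_rot": [0,0,0],"jaw": 0.4},{"slide": [0,0,-0.2],"delta_rot": [0,0,0],"jaw": 0.4},{"slide": [0,0,-0.15],"delta_rot": [0,0,0],"jaw": 0.4},{"slide": [0,0,0],"delta_rot": [0,0,0],"jaw": 0.4},{"slide": [0,0,0],"delta_rot": [0,0,0],"jaw": 0.4}])

```text
time: 6.3
tcp_pos: [0.6065, 0.1692, 0.3186]
tcp_rot: [0.236, 3.128, 0.004]
contact_force: [0.0, -1.0, -1.8]
opening: 0.0597
gripper_force: 0.0
```

Run:
```python
from h import *
from scipy.optimize import least_squares as ls
go(knob(0)+[0,0,.2],X)
print(read_state()["joint_pos"])
im=cams.camera("scene");c=proj("scene",ball(1.0))
A,sa=white(im,c,r=10,t=150);print(c,A,sa)
r=ls(lambda q:proj("scene",ball(q[0]))-A,[1.]);print("q",r.x,r.fun)
cv2.imwrite("pics/c.png",cv2.resize(im[110:250,180:380],None,fx=3.5,fy=3.5)[:,:,::-1])
```

```text
tool mm [  29.9 -339.5   12.2] slide [ 0.149 -1.698  0.061] tcpS [ 29.6 144.1 318.6] t 6.3
rotvec tool [-1.2000e-03  5.3000e-03 -1.5703e+00]
[-0.59316677  0.3235919   0.33792117  1.47450902 -0.10877813  1.35698218
  1.17117088]
[305.55705094 189.50062501] [305.95652174 187.58695652] [ 7  6  9  7 46]
q [0.94646492] [-0.81866965  0.20790538]
```

View pics/c.png

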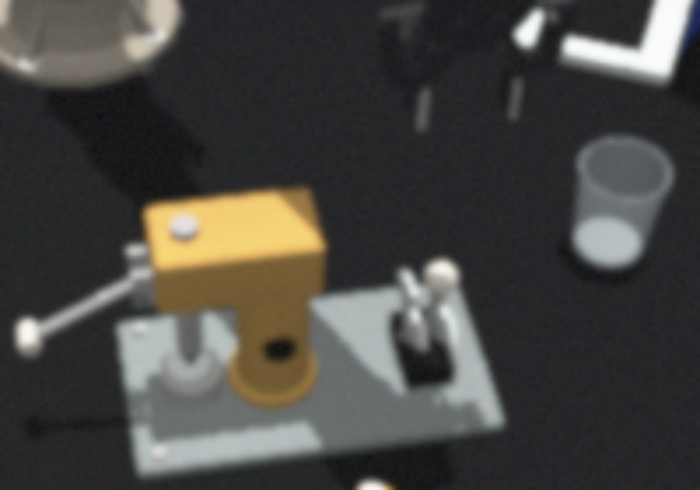

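The ball now sits at (441,275) in the crop, the rod leans to +x in the notch, and the lift knob is still down at (28,338). With the scene view's earlier bias of about -0.04, q is about 1.0. Next I turn the tool 90° and go over the knob.

Call:
arm_command(commands=[{"slide": [0,0,-0.03],"delta_rot": [0,0,-1],"jaw": 0.4},{"slide": [0,0,-0.03],"delta_rot": [0,0,-1],"jaw": 0.4},{"slide": [0,0,0],"delta_rot": [0,0,-1],"jaw": 0.4},{"slide": [0,0,0],"delta_rot": [0,0,-1],"jaw": 0.4},{"slide": [0,0,0],"delta_rot": [0,0,-1],"jaw": 0.4},{"slide": [0,0,0],"delta_rot": [0,0,-1],"jaw": 0.4},{"slide": [0,0,0],"delta_rot": [0,0,-1],"jaw": 0.4},{"slide": [0,0,0],"delta_rot": [0,0,-1],"jaw": 0.4},{"slide": [0,0,0],"delta_rot": [0,0,-1],"jaw": 0.4},{"slide": [0,0,0],"delta_rot": [0,0,-1],"jaw": 0.4},{"slide": [0,0,0],"delta_rot": [0,0,-1],"jaw": 0.4},{"slide": [0,0,0],"delta_rot": [0,0,-1],"jaw": 0.4}])

```text
time: 7.35
tcp_pos: [0.6044, 0.1689, 0.3255]
tcp_rot: [1.578, -2.711, -0.002]
contact_force: [0.2, 0.1, -0.1]
opening: 0.0598
gripper_force: 0.0
```

Call:
arm_command(commands=[{"slide": [0,0,0],"delta_rot": [0,0,-1],"jaw": 0.4},{"slide": [0,0,0],"delta_rot": [0,0,-1],"jaw": 0.4},{"slide": [0,0,0],"delta_rot": [0,0,-1],"jaw": 0.4},{"slide": [0,0,0],"delta_rot": [0,0,-0.7],"jaw": 0.4},{"slide": [0,0,0],"delta_rot": [0,0,0],"jaw": 0.4}])

```text
time: 7.77
tcp_pos: [0.6045, 0.1689, 0.3257]
tcp_rot: [2.046, -2.379, -0.003]
contact_force: [1.0, 0.5, -0.5]
opening: 0.0601
gripper_force: 0.0
```

Run:
```python
from h import *
go(knob(0)+[0,0,.2],X)
print(read_state()["joint_pos"])
```

```text
tool mm [338.8  28.   21. ] slide [1.694 0.14  0.105] tcpS [ 27.7 143.4 325.7] t 7.7667
rotvec tool [ 0.0038 -0.0017  0.001 ]
[-0.41121662  0.31052725  0.09389444  1.45503031 -0.02938922  1.3816016
  2.67525934]
```

Joint 7 is at 2.68, and the move to the knob would push it to its limit. I'll take the equivalent grasp, a half turn the other way.

Call:
arm_command(commands=[{"slide": [0,0,0],"delta_rot": [0,0,1],"jaw": 0.4},{"slide": [0,0,0],"delta_rot": [0,0,1],"jaw": 0.4},{"slide": [0,0,0],"delta_rot": [0,0,1],"jaw": 0.4},{"slide": [0,0,0],"delta_rot": [0,0,1],"jaw": 0.4},{"slide": [0,0,0],"delta_rot": [0,0,1],"jaw": 0.4},{"slide": [0,0,0],"delta_rot": [0,0,1],"jaw": 0.4},{"slide": [0,0,0],"delta_rot": [0,0,1],"jaw": 0.4},{"slide": [0,0,0],"delta_rot": [0,0,1],"jaw": 0.4},{"slide": [0,0,0],"delta_rot": [0,0,1],"jaw": 0.4},{"slide": [0,0,0],"delta_rot": [0,0,1],"jaw": 0.4},{"slide": [0,0,0],"delta_rot": [0,0,1],"jaw": 0.4},{"slide": [0,0,0],"delta_rot": [0,0,1],"jaw": 0.4}])

```text
time: 8.77
tcp_pos: [0.6048, 0.169, 0.3264]
tcp_rot: [0.333, -3.121, 0.001]
contact_force: [0.8, 0.4, -0.1]
opening: 0.0595
gripper_force: 0.0
```

Call:
arm_command(commands=[{"slide": [0,0,0],"delta_rot": [0,0,1],"jaw": 0.4},{"slide": [0,0,0],"delta_rot": [0,0,1],"jaw": 0.4},{"slide": [0,0,0],"delta_rot": [0,0,1],"jaw": 0.4},{"slide": [0,0,0],"delta_rot": [0,0,1],"jaw": 0.4},{"slide": [0,0,0],"delta_rot": [0,0,1],"jaw": 0.4},{"slide": [0,0,0],"delta_rot": [0,0,1],"jaw": 0.4},{"slide": [0,0,0],"delta_rot": [0,0,1],"jaw": 0.4},{"slide": [0,0,0],"delta_rot": [0,0,1],"jaw": 0.4},{"slide": [0,0,0],"delta_rot": [0,0,1],"jaw": 0.4},{"slide": [0,0,0],"delta_rot": [0,0,1],"jaw": 0.4},{"slide": [0,0,0],"delta_rot": [0,0,1],"jaw": 0.4},{"slide": [0,0,0],"delta_rot": [0,0,1],"jaw": 0.4}])

```text
time: 9.77
tcp_pos: [0.6048, 0.169, 0.3264]
tcp_rot: [-1.488, -2.765, 0.003]
contact_force: [0.5, -0.6, -0.6]
opening: 0.0596
gripper_force: 0.0
```

Call:
arm_command(commands=[{"slide": [0,0,0],"delta_rot": [0,0,1],"jaw": 0.4},{"slide": [0,0,0],"delta_rot": [0,0,1],"jaw": 0.4},{"slide": [0,0,0],"delta_rot": [0,0,1],"jaw": 0.4},{"slide": [0,0,0],"delta_rot": [0,0,1],"jaw": 0.4},{"slide": [0,0,0],"delta_rot": [0,0,1],"jaw": 0.4},{"slide": [0,0,0],"delta_rot": [0,0,1],"jaw": 0.4},{"slide": [0,0,0],"delta_rot": [0,0,1],"jaw": 0.4},{"slide": [0,0,0],"delta_rot": [0,0,0.4],"jaw": 0.4},{"slide": [0,0,0],"delta_rot": [0,0,0],"jaw": 0.4},{"slide": [0,0,0],"delta_rot": [0,0,0],"jaw": 0.4}])

```text
time: 10.6
tcp_pos: [0.605, 0.1691, 0.3269]
tcp_rot: [-2.381, -2.049, 0.003]
contact_force: [-0.3, 1.4, -0.0]
opening: 0.0596
gripper_force: 0.0
```

Run:
```python
from h import *
go(knob(0)+[0,0,.2],X)
print(read_state()["joint_pos"])
```

```text
tool mm [-339.1  -28.6   22. ] slide [-1.695 -0.143  0.11 ] tcpS [ 28.2 143.7 326.9] t 10.6
rotvec tool [-0.0018  0.0011  0.0014]
[-0.78548249  0.35579748  0.60905582  1.46411952 -0.20370613  1.38749519
 -0.31820624]
```

Call:
arm_command(commands=[{"slide": [-0.08,0,0],"delta_rot": [0,0,0],"jaw": 0.4},{"slide": [-0.13,-0.013,0],"delta_rot": [0,0,0],"jaw": 0.4},{"slide": [-0.13,-0.013,0],"delta_rot": [0,0,0],"jaw": 0.4},{"slide": [-0.13,-0.013,0],"delta_rot": [0,0,0],"jaw": 0.4},{"slide": [-0.13,-0.013,0],"delta_rot": [0,0,0],"jaw": 0.4},{"slide": [-0.13,-0.013,0],"delta_rot": [0,0,0],"jaw": 0.4},{"slide": [-0.13,-0.013,0],"delta_rot": [0,0,0],"jaw": 0.4},{"slide": [-0.13,-0.013,0],"delta_rot": [0,0,0],"jaw": 0.4},{"slide": [-0.13,-0.013,0],"delta_rot": [0,0,0],"jaw": 0.4},{"slide": [-0.13,-0.013,0],"delta_rot": [0,0,0],"jaw": 0.4},{"slide": [-0.13,-0.013,0],"delta_rot": [0,0,0],"jaw": 0.4},{"slide": [-0.13,-0.013,0],"delta_rot": [0,0,0],"jaw": 0.4}])

```text
time: 11.6
tcp_pos: [0.5306, -0.1279, 0.328]
tcp_rot: [-2.382, -2.047, -0.0]
contact_force: [0.4, 0.2, 0.4]
opening: 0.0599
gripper_force: 0.0
```

Call:
arm_command(commands=[{"slide": [-0.12,-0.013,0],"delta_rot": [0,0,0],"jaw": 0.4},{"slide": [-0.065,0,0],"delta_rot": [0,0,0],"jaw": 0.4},{"slide": [0,0,0],"delta_rot": [0,0,0],"jaw": 0.4},{"slide": [0,0,0],"delta_rot": [0,0,0],"jaw": 0.4}])

```text
time: 11.93
tcp_pos: [0.5232, -0.1626, 0.328]
tcp_rot: [-2.384, -2.045, -0.001]
contact_force: [-0.1, 1.8, -0.4]
opening: 0.0596
gripper_force: 0.0
```

Run:
```python
from h import *
from scipy.optimize import least_squares as ls
go(knob(0)+[0,0,-.024],X)
print(read_state()["joint_pos"])
im=cams.camera("scene");t=cams.camera("top")
for n,i in(("scene",im),("top",t)):
    c=proj(n,ball(1.0));A,sa=white(i,c,r=9,t=150);r=ls(lambda q:proj(n,ball(q[0]))-A,[1.]);print(n,c,A,sa,"q",r.x,r.fun)
im=np.hstack([cv2.resize(im[110:250,180:340],None,fx=2.5,fy=2.5),cv2.resize(t[130:270,170:330],None,fx=2.5,fy=2.5)])
cv2.imwrite("pics/d.png",im[:,:,::-1])
```

```text
tool mm [  0.8   2.7 246.7] slide [0.004 0.014 1.233] tcpS [  -2.7 -196.5  328. ] t 11.9333
rotvec tool [-0.0001 -0.0008 -0.0013]
[-0.43109727  0.19978279  0.77519953  1.65625843 -0.14380944  1.34425473
  0.21410441]
scene [305.55705094 189.50062501] [305.76923077 187.96153846] [ 6  5  9  7 52] q [0.95619244] [-0.55419314  0.13907337]
top [201.43161929 187.64885069] [199.37164751 185.75478927] [  0   0  19  19 261] q [1.04070217] [2.36820759 0.55404111]
```

View pics/d.png

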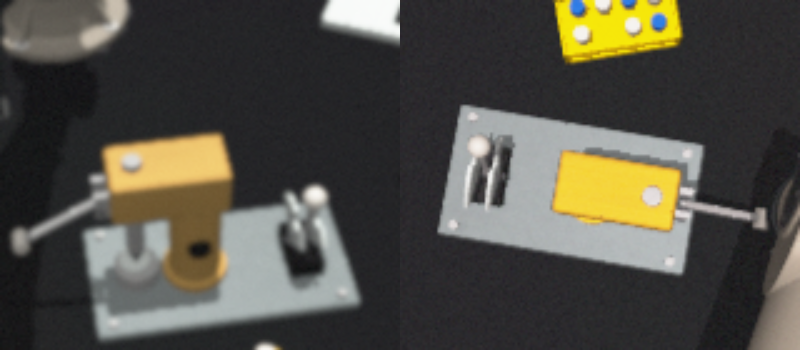

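In the top half the ball at (479,146) is within 1 px of the q=1.0 prediction. The knob at (762,217) is where expected, with the gripper above it. I'll descend on the knob and close.

Call:
arm_command(commands=[{"slide": [0,0.014,0.1],"delta_rot": [0,0,0],"jaw": 0.4},{"slide": [0,0,0.15],"delta_rot": [0,0,0],"jaw": 0.4},{"slide": [0,0,0.15],"delta_rot": [0,0,0],"jaw": 0.4},{"slide": [0,0,0.15],"delta_rot": [0,0,0],"jaw": 0.4},{"slide": [0,0,0.15],"delta_rot": [0,0,0],"jaw": 0.4},{"slide": [0,0,0.15],"delta_rot": [0,0,0],"jaw": 0.4},{"slide": [0,0,0.12],"delta_rot": [0,0,0],"jaw": 0.4},{"slide": [0,0,0.1],"delta_rot": [0,0,0],"jaw": 0.4},{"slide": [0,0,0.09],"delta_rot": [0,0,0],"jaw": 0.4},{"slide": [0,0,0.065],"delta_rot": [0,0,0],"jaw": 0.4},{"slide": [0,0,0],"delta_rot": [0,0,0],"jaw": 0.4},{"slide": [0,0,0],"delta_rot": [0,0,0],"jaw": 0.4}])

```text
time: 13.03
tcp_pos: [0.5269, -0.161, 0.0828]
tcp_rot: [-2.379, -2.05, 0.001]
contact_force: [0.2, 0.1, -0.0]
opening: 0.0597
gripper_force: 0.0
```

Run:
```python
from h import *
go(knob(0)+[0,0,-.024],X);print(read_state()["contact_force"],read_state()["tcp_pos"])
im=cams.camera("scene");t=cams.camera("top")
im=np.hstack([cv2.resize(im[150:260,140:240],None,fx=4,fy=4),cv2.resize(t[160:270,260:360],None,fx=4,fy=4)])
cv2.imwrite("pics/e.png",im[:,:,::-1])
```

```text
tool mm [-1.1 -0.8  1.5] slide [-0.005 -0.004  0.007] tcpS [   0.8 -194.4   82.8] t 13.0333
rotvec tool [-0.0009 -0.0003  0.0027]
[ 0.20248361  0.0658806  -0.03671343] [ 0.52694177 -0.16103527  0.08282861]
```

View pics/e.png

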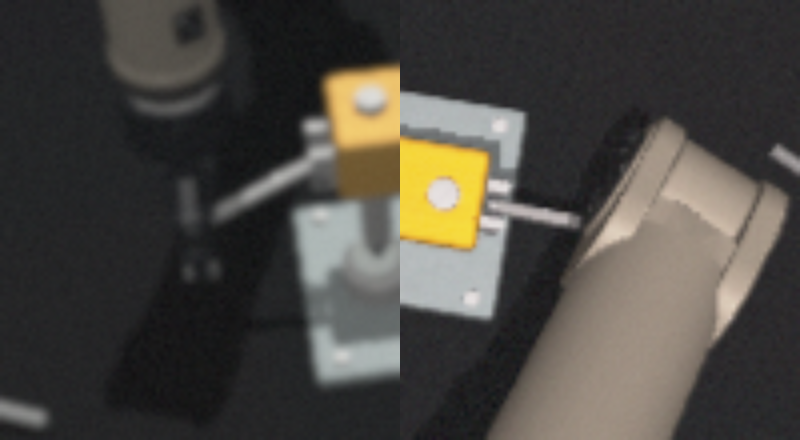

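The rod runs into the gap between the fingers at about (215,215) on the left, the lever hasn't moved, and there is no contact force. I'll close.

Call:
arm_command(commands=[{"slide": [0,0,0],"delta_rot": [0,0,0],"jaw": 0.1},{"slide": [0,0,0],"delta_rot": [0,0,0],"jaw": -0.2},{"slide": [0,0,0],"delta_rot": [0,0,0],"jaw": -0.4},{"slide": [0,0,0],"delta_rot": [0,0,0],"jaw": -0.6},{"slide": [0,0,0],"delta_rot": [0,0,0],"jaw": -0.6},{"slide": [0,0,0],"delta_rot": [0,0,0],"jaw": -0.6}], newtons=35)

```text
time: 13.63
tcp_pos: [0.5276, -0.1619, 0.0837]
tcp_rot: [2.381, 2.048, 0.002]
contact_force: [0.3, 0.4, 3.0]
opening: 0.0231
gripper_force: 35.3
```

Run:
```python
from h import *
go(knob(0)+[0,0,-.023],X)
o=knob(0)
p=0
for q in np.linspace(0,1.15,13)[1:]:
    d=toS(knob(q))-toS(knob(0));print(round(q,3),np.round((d-p)*5,3),np.round(d*1e3,1));p=d
```

```text
tool mm [-0.3 -1.5  1.3] slide [-0.002 -0.008  0.007] tcpS [   1.5 -195.1   83.7] t 13.6333
rotvec tool [ 0.0016 -0.0004  0.0013]
0.096 [-0.    -0.024  0.047] [-0.  -4.8  9.4]
0.192 [ 0.    -0.019  0.049] [-0.  -8.7 19.2]
0.288 [ 0.    -0.015  0.051] [ -0.  -11.6  29.3]
0.383 [-0.    -0.01   0.052] [ -0.  -13.5  39.7]
0.479 [ 0.    -0.005  0.052] [  0.  -14.4  50.2]
0.575 [0.    0.    0.053] [  0.  -14.4  60.7]
0.671 [-0.     0.005  0.052] [ -0.  -13.3  71.2]
0.767 [-0.     0.01   0.052] [ -0.  -11.2  81.5]
0.862 [0.    0.015 0.05 ] [-0.  -8.2 91.6]
0.958 [-0.     0.02   0.049] [ -0.   -4.1 101.3]
1.054 [0.    0.025 0.047] [  0.    0.8 110.7]
1.15 [-0.     0.029  0.044] [ -0.    6.6 119.5]
```

Gripped at 23.1 mm. Tool x is station +y, so I raise the knob along its arc.

Call:
arm_command(commands=[{"slide": [-0.024,0,-0.047],"delta_rot": [0,0,0],"jaw": -0.6},{"slide": [-0.019,0,-0.049],"delta_rot": [0,0,0],"jaw": -0.6},{"slide": [-0.015,0,-0.051],"delta_rot": [0,0,0],"jaw": -0.6},{"slide": [-0.01,0,-0.052],"delta_rot": [0,0,0],"jaw": -0.6},{"slide": [-0.005,0,-0.052],"delta_rot": [0,0,0],"jaw": -0.6},{"slide": [0,0,-0.053],"delta_rot": [0,0,0],"jaw": -0.6},{"slide": [0,0,0],"delta_rot": [0,0,0],"jaw": -0.6}])

```text
time: 14.22
tcp_pos: [0.5253, -0.1765, 0.1463]
tcp_rot: [2.381, 2.048, 0.003]
contact_force: [2.6, 1.1, 0.3]
opening: 0.0237
gripper_force: 35.3
```

Run:
```python
from h import *
go(knob(.575)+[0,0,-.022],X);print(read_state()["joint_pos"])
```

```text
tool mm [ 0.2 -1.4  2.2] slide [ 0.001 -0.007  0.011] tcpS [   1.4 -210.   146.3] t 14.2167
rotvec tool [ 0.0022 -0.0011  0.0012]
[-0.31814359  0.38709808  0.71139298  1.87921843 -0.30259193  0.982561
  0.3765029 ]
```

Call:
arm_command(commands=[{"slide": [0.005,0,-0.052],"delta_rot": [0,0,0],"jaw": -0.6},{"slide": [0.01,0,-0.052],"delta_rot": [0,0,0],"jaw": -0.6},{"slide": [0.015,0,-0.05],"delta_rot": [0,0,0],"jaw": -0.6},{"slide": [0.02,0,-0.049],"delta_rot": [0,0,0],"jaw": -0.6},{"slide": [0.025,0,-0.047],"delta_rot": [0,0,0],"jaw": -0.6},{"slide": [0.025,0,-0.04],"delta_rot": [0,0,0],"jaw": -0.6},{"slide": [0,0,0],"delta_rot": [0,0,0],"jaw": -0.6},{"slide": [0,0,0],"delta_rot": [0,0,0],"jaw": -0.6}])

```text
time: 14.88
tcp_pos: [0.5281, -0.1577, 0.2027]
tcp_rot: [2.38, 2.047, 0.001]
contact_force: [3.3, -1.4, 0.7]
opening: 0.023
gripper_force: 35.5
```

Run:
```python
from h import *
go(knob(1.15)+[0,0,-.022],X);print(read_state()["joint_pos"])
im=cams.camera("scene")
cv2.imwrite("pics/f.png",cv2.resize(im[110:250,140:340],None,fx=3.5,fy=3.5)[:,:,::-1])
```

```text
tool mm [ 2.  -1.4 -0.1] slide [ 0.01  -0.007 -0.001] tcpS [   1.4 -190.9  202.7] t 14.8833
rotvec tool [0.0023 0.0009 0.0009]
[-0.39115545  0.31298487  0.7419915   1.82693794 -0.23633972  1.08960979
  0.28632178]
```

View pics/f.png

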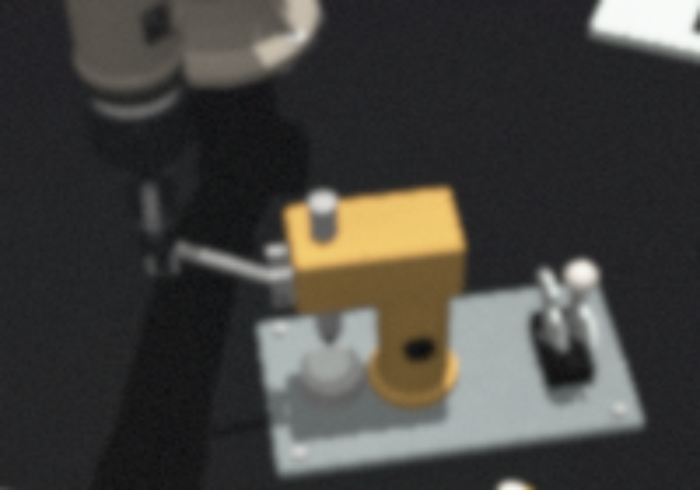

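The rod now slopes up to the knob at about (165,250), the probe rod stands high at (323,200), and the load ball hasn't moved. A last nudge to the stop, then release and rise.

Call:
arm_command(commands=[{"slide": [0.008,0,-0.011],"delta_rot": [0,0,0],"jaw": -0.6},{"slide": [0.006,0,-0.008],"delta_rot": [0,0,0],"jaw": -0.6},{"slide": [0,0,0],"delta_rot": [0,0,0],"jaw": -0.6},{"slide": [0,0,0],"delta_rot": [0,0,0],"jaw": -0.6}])

```text
time: 15.27
tcp_pos: [0.5284, -0.1556, 0.2057]
tcp_rot: [2.381, 2.045, -0.001]
contact_force: [3.8, -3.0, -1.4]
opening: 0.0234
gripper_force: 35.2
```

Call:
arm_command(commands=[{"slide": [0,0,0],"delta_rot": [0,0,0],"jaw": 0},{"slide": [0,0,0],"delta_rot": [0,0,0],"jaw": 0.4},{"slide": [0,0,0],"delta_rot": [0,0,0],"jaw": 0.4},{"slide": [0,0,0],"delta_rot": [0,0,0],"jaw": 0.4},{"slide": [0,0,-0.08],"delta_rot": [0,0,0],"jaw": 0.4},{"slide": [0,0,-0.15],"delta_rot": [0,0,0],"jaw": 0.4},{"slide": [-0.1,0,-0.15],"delta_rot": [0,0,0],"jaw": 0.4},{"slide": [-0.1,0,-0.15],"delta_rot": [0,0,0],"jaw": 0.4},{"slide": [-0.15,0,0],"delta_rot": [0,0,0],"jaw": 0.4},{"slide": [-0.15,0,0],"delta_rot": [0,0,0],"jaw": 0.4},{"slide": [0,0,0],"delta_rot": [0,0,0],"jaw": 0.4},{"slide": [0,0,0],"delta_rot": [0,0,0],"jaw": 0.4}])

```text
time: 16.27
tcp_pos: [0.5116, -0.2547, 0.3116]
tcp_rot: [-2.386, -2.043, 0.001]
contact_force: [0.2, 0.2, -0.2]
opening: 0.0598
gripper_force: 0.0
```

Run:
```python
from h import *
from scipy.optimize import least_squares as ls
im=cams.camera("scene");t=cams.camera("top")
for n,i in(("scene",im),("top",t)):
  for f,q0 in((ball,1.),(knob,1.12)):
    c=proj(n,f(q0));A,sa=white(i,c,r=9,t=150);r=ls(lambda q:proj(n,f(q[0]))-A,[q0]);print(n,f.__name__,c,A,sa[4],"q",r.x,r.fun)
print(read_state()["qd"].max())
im=np.hstack([cv2.resize(im[110:250,180:340],None,fx=2.5,fy=2.5),cv2.resize(t[130:270,170:330],None,fx=2.5,fy=2.5)])
cv2.imwrite("pics/g.png",im[:,:,::-1])
```

```text
scene ball [305.55705094 189.50062501] [306.62352941 190.64705882] 85 q [1.04027632] [-0.76063639  0.17208237]
scene knob [184.84843489 178.11213068] [185.91666667 177.18333333] 60 q [1.1628358] [-0.21504333 -0.17449597]
top ball [201.43161929 187.64885069] [199.31939163 185.72623574] 263 q [1.04117067] [2.42403688 0.56732337]
top knob [317.65210923 216.08669852] [317.39215686 215.88235294] 51 q [1.13555328] [-0.03192133  0.13481861]
0.0017799409687674294
```

View pics/g.png

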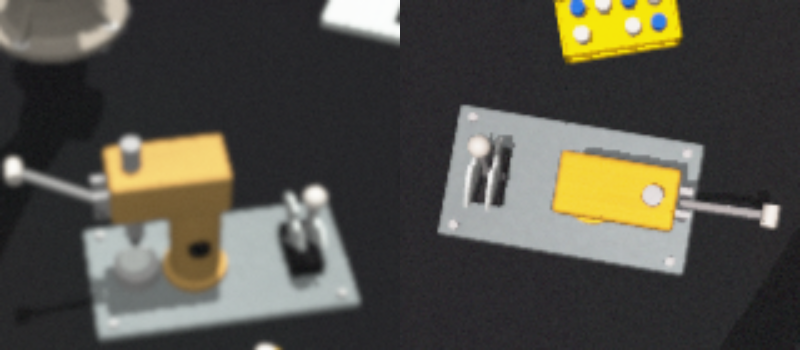

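The lift knob at (13,170) is up at its stop (q about 1.15) and the ball at (316,195) / (479,147) is in the notch, q about 1.0. The disc is on the stage and the gripper is clear. I'll hand in.

```bash
python3 -c "
from cell import robot
print(robot.close_job())"
```

```text
the job is handed in; nothing more can be done
None
```

The job is handed in at about 16 s of the 51 s allowed: in the last pictures the load lever stands in the notch (about 1.0 rad), the lift lever is up at its stop (about 1.15 rad), the disc is on the stage and the gripper is clear; the judge returned no verdict.

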